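Slide a board carrier home under the leaf springs

TASK

Nothing is grasped here: with closed fingertips, press the aluminium board carrier down firmly on its bare rear deck and, keeping it pressed, push it along its channel so that its nose passes under the two side lips and their leaf springs, until it is fully home against the end stop; then let go and move clear. Do not ram or lift the carrier, do not touch the circuit board on it, and leave the jar, the screwdriver and the loose module where they are.

Things in the scene. Friction and masses are not known exactly. Their poses are not given: they have to be found in the camera images.
- fixture: Fixed sliding nest: dark base plate 262 x 126 x 8 mm with two dark steel side rails along its x (inner faces y = +-51.5 mm, tops 36 mm above the bench) forming a channel. Origin: underside of the base, on the bench. x is the direction the carrier must slide (away from the robot, turned up to 0.5 rad either way), z up. The channel's closed end is at +x.
- lips (a point): Fixed point on the channel's centre line midway between the two bright steel lips, at the height of their undersides: fixture x = 52.5 mm, 28 mm above the bench. Each lip juts inwards from its rail over fixture x = 45 to 60 mm and |y| beyond 40 mm; the lips' tops are 40 mm above the bench.
- end_stop (a point): Centre of the top rear edge of the dark steel end stop that crosses the channel's far end: its face is at fixture x = 105 mm, its top 36 mm above the bench. The carrier's nose rests against it when home.
- carrier: Loose aluminium plate 150 (x) x 100 (y) x 8 mm, 0.25 to 0.37 kg with its board, lying on the sprung platen in the channel, 1.5 mm play each side. Origin: centre of its underside; nose at x = +75 mm. Its top starts 34 mm above the bench, 6 mm too high for the lips: the nose butts on them unless pressed over 6 mm. It slides with under 15 N. The nose starts 6 to 18 mm short of them.
- push_deck (a point): Point on the top of the carrier's bare flat rear deck (carrier x = -75 to -24 mm), at carrier x = -50 mm on the centre line, 8 mm above its underside. 26 mm ahead of it is the rear face of the push rib that stands on the carrier: 8 mm thick (x = -24 to -16 mm), 60 mm wide in y, 14 mm tall.
- home (a point): Fixed point on the fixture where the carrier's origin (centre of its underside) comes to lie when it is fully home and held up against the lips: x = +30 mm, y = 0, z = 20 mm in the fixture frame.
- board: Green circuit board 78 x 66 x 2 mm with parts up to 9 mm tall, fixed on top of the carrier ahead of the rib (carrier x = -8 to +70 mm). Must not be touched. Origin at the centre of its underside.
- platen (a joint): Depth, m, by which the black sprung platen (floor of the whole channel, under the carrier) is pressed: 0 raised, 0.012 bottomed. It stays level and springs back. Spring: 6.3 N at 0 plus 0.7 N per mm, of which the carrier's weight takes about 3 N: a finger force of about 7.5 N gives 6 mm, 12 N bottoms it.
- leaf_left (a joint): Angle of the leaf spring on the left (+y) lip, rad: 0 at rest, grows as the carrier lifts it. A steel strip 36 mm long, 9 mm wide, trailing from the lip in the slide direction, its free tip (fixture x = 95 mm) hanging to 19 mm above the bench. It rides up on the carrier's edge and presses on it with up to about 3 N.
- leaf_right (a joint): The same for the right (-y) lip.
- jar: Bystander: small closed jar, 40 mm diameter, 65 mm tall, on the bench beside the nest. Origin at the centre of its underside.
- screwdriver: Bystander: screwdriver lying on the bench beside the nest.
- module: Bystander: small loose circuit module 60 x 45 x 17 mm on the bench beside the nest. Origin at the centre of its underside.
Things that resemble listed ones, but are neither listed nor needed, are in the scene too. Of the things that look like the carrier, the smallest one is meant.

How it is judged:
By the outcome, as a careful person would: the job done as asked, in the order asked, and still so for the second after the job is handed in, with the robot touching nothing.
It also fails if it takes over 40 s, if anything falls off the work surface, if the arm or the gripper's body presses on something with over 40 N, if the wrist force passes 120 N, or if a joint passes its speed limit or range.

ROBOT

A 6-joint arm with a two-finger parallel gripper is mounted at the origin on the work surface. World frame = base frame: x ahead of the robot, y to its left, z up, the work surface at z = 0. Lengths are in m, angles in degrees, forces in N, time in s.
With the tool pointing down it reaches from about 0.325 to 0.775 m from the base axis. Payload 5.5 kg.
Tool frame: the origin (TCP) lies at the centre of the arm's flange, where the gripper is bolted on; the fingertips stand 182 mm ahead of it and the grasp point (between the pads) lies 163 mm ahead of it; z points along the fingers, y is the line along which they close (so a half turn about z gives the same grasp; the last joint's range is limited). The gripper opens to 88 mm and grips with 3 to 60 N. Pads are 20 mm wide; open, the fingers measure 115 mm over their backs; the gripper's body (75 mm by 178 mm) begins 61 mm behind the grasp point.
Start: joints at [-79.91, 5.22, 70.514, -0, 104.267, -3.249], TCP at [0.138, -0.584, 0.405] pointing down, gripper open.
Joint ranges: [-164.24, 164.24], [-49.07, 125.15], [9.68, 141.18], [-86.29, 266.29], [3.28, 154.24], [-151.56, 151.56]. Speed limits (degrees/s): [147.25, 147.25, 172.46, 180, 180, 180].

INTERFACE

Orientations are given as [roll, pitch, yaw] about the fixed x, y, z axes, in that order (R = Rz(yaw) Ry(pitch) Rx(roll)).
In Python, from station import r gives the robot as it stands. The module is installed in compiled form; this text tells all that it offers. Calls block until the motion is done:
- r.reach(position, orientation): joint-space move of the TCP to a pose.
- r.servo_line(position, rotation=None, speed=0.15): straight line of the TCP; rotation=None keeps the orientation; speed is the mean speed in m/s.
- r.move_joints(angles): joint-space move.
- r.let_go() and r.grab(squeeze=None): open the fingers fully, or close them until they stop; squeeze is the grip in N (None keeps the last).
- r.wait(seconds).
- r.inverse_kinematics(position, orientation): joint angles nearest the present ones, or None.
- r.sense(): the state.
- r.snapshot(name): name is "scene" or "top" or "wrist"; returns a dict with "frame" (420x560x3 uint8, red, green, blue), "fx", "fy", "cx", "cy" (pixels), "dist_coeffs" ([k1, k2, p1, p2, k3] as OpenCV has them; the pictures are not rectified), "R" (3x3) and "t" (3): a world point X has camera coordinates R X + t. Camera axes: x right, y down, z forward; pixel columns grow to the right and rows downward; lengths in m; the calibration is good to about 2 mm. A picture is of the moment at which its call begins. There is no depth.
A pose or a line that the arm cannot do raises r.IKError and nothing moves.
- r.hand_in(): hands the job in; it is judged then, once.
The state is a dict: "clock": time; "joints": joint angles; "joint_vel": joint speeds; "joint_torque": joint torques, N m; "tcp_pos": TCP position; "orientation": TCP orientation; "contact_force": force on the tool from outside, world axes, zero at the start; "torque": the same for the moment, N m; "opening": finger opening in m; "gripper_force": force on a finger pad.
Only numpy, scipy, OpenCV 4.12 (cv2) and the standard library are available. Lean on these libraries where they do the work, as an engineer would, in place of code of your own. Each camera call takes 0.05 s, during which the arm holds its last target. There are 200 camera calls.

## Working session

There is one attempt and no reset: what is moved stays moved. The work goes in short steps, each a Python script; the robot and the scene stay as the last script left them, time stands still between calls to the robot, and variables do not carry over. Pictures are saved under pics/ and viewed, at most 10 in all, crops included, and the job is handed in when it is done.

```bash
mkdir -p pics
cat > h.py <<'E'
from station import r
import numpy as np, cv2
def shot(n,f=None):
    s=r.snapshot(n)
    if f: cv2.imwrite('pics/'+f,cv2.cvtColor(s['frame'],cv2.COLOR_RGB2BGR))
    s['K']=np.array([[s['fx'],0,s['cx']],[0,s['fy'],s['cy']],[0,0,1.]]);s['R']=np.array(s['R']);s['t']=np.array(s['t']);s['d']=np.array(s['dist_coeffs'],float)
    return s
def ray(s,uv,z):
    p=cv2.undistortPoints(np.array(uv,float).reshape(-1,1,2),s['K'],s['d']).reshape(-1,2)
    d=np.c_[p,np.ones(len(p))]@s['R']; c=-s['R'].T@s['t']
    return c+d*((z-c[2])/d[:,2])[:,None]
def proj(s,X):
    return cv2.projectPoints(np.array(X,float).reshape(-1,3),cv2.Rodrigues(s['R'])[0],s['t'],s['K'],s['d'])[0].reshape(-1,2)
E
python3 - <<'E'
from h import *
a=shot('top','top1.png');b=shot('scene','scene1.png')
for s in(a,b): print(-s['R'].T@s['t'],s['fx'],s['R'][2])
print(r.sense())
E
```

```text
[ 0.34180212 -0.01644247  1.34604295] 454.4684024443617 [ 0.14540647 -0.01862437 -0.98919669]
[ 0.95238917 -0.76731133  1.14401514] 534.5024630338114 [-0.31979361  0.53760565 -0.78020011]
{'clock': 0.1, 'joints': array([-7.99109438e+01,  5.25901300e+00,  7.05763467e+01, -1.94264966e-03,
        1.04267386e+02, -3.24761297e+00]), 'joint_vel': array([-0.02886081, -0.19194544, -0.14183939, -0.00646587,  0.04563025,
       -0.05722688]), 'joint_torque': array([ 2.47226439e-03, -4.47857738e+01, -4.07570028e+01,  7.01276609e-02,
        2.84712593e-02, -1.19470155e-04]), 'tcp_pos': array([ 0.13841553, -0.58386481,  0.40360392]), 'orientation': array([-1.79897312e+02, -3.94010827e-03,  1.33361886e+01]), 'contact_force': array([ 0.23085125,  0.30410552, -0.31423742]), 'torque': array([ 0.01073489, -0.02022454, -0.01472823]), 'gripper_force': 0.0, 'opening': 0.08797073040353529}
```

View pics/top1.png

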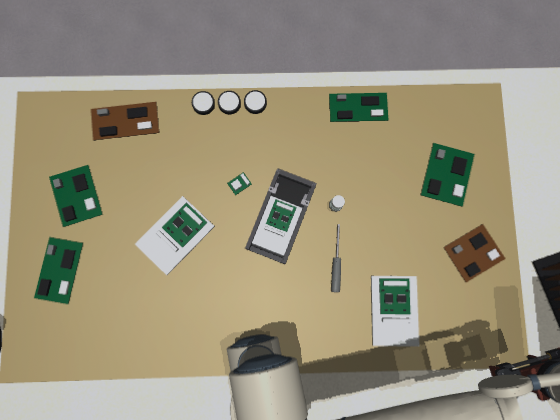

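View pics/scene1.png

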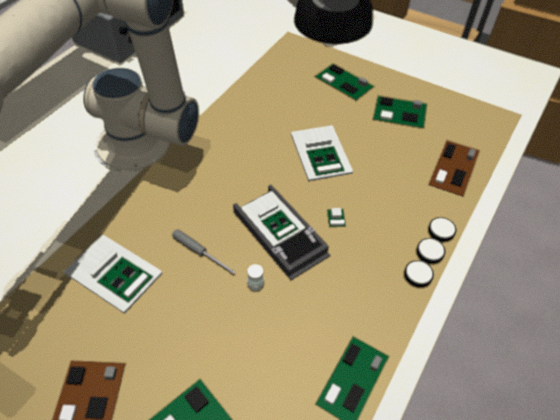

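The top view (1) shows three carrier lookalikes. They are a white plate with a board at (175,235), another at (395,310), and a smaller one inside the dark nest at (282,222). The scene view (2) shows the same three at (322,153), (115,272) and (280,222). I choose the one in the nest, because it is the smallest and sits in the channel. The jar is at (337,203), the screwdriver at (336,262) and the module at (239,183) in the top view. I'll check the choice in a close crop and measure the nest.

Run:
```python
from h import *
s=shot('top')
f=s['frame'];x0,y0=225,155
c=cv2.cvtColor(f[y0:y0+120,x0:x0+120],cv2.COLOR_RGB2BGR)
cv2.imwrite('pics/crop1.png',cv2.resize(c,None,fx=5,fy=5,interpolation=cv2.INTER_CUBIC))
g=f.max(2); m=((g<95)).astype(np.uint8); m[:155]=0;m[285:]=0;m[:,:225]=0;m[:,325:]=0
hs=cv2.cvtColor(f,cv2.COLOR_RGB2HSV)
w=((hs[...,1]<40)&(g>150)).astype(np.uint8)
m=cv2.morphologyEx(m,cv2.MORPH_CLOSE,np.ones((3,3)))
k=max(cv2.findContours(m,0,1)[0],key=cv2.contourArea)
b=cv2.boxPoints(cv2.minAreaRect(k));print(b);P=ray(s,b,.03);print(P,np.linalg.norm(P-np.roll(P,1,0),axis=1))
for k in cv2.findContours(w,0,1)[0]:
    if cv2.contourArea(k)>500:
        P=ray(s,cv2.boxPoints(cv2.minAreaRect(k)),.03);print(P.mean(0),np.linalg.norm(P-np.roll(P,1,0),axis=1)[:2])
```

```text
[[244.93445 248.27872]
 [276.43445 167.77872]
 [316.36395 183.40329]
 [284.86395 263.9033 ]]
[[ 0.444999    0.05532654  0.03      ]
 [ 0.68220307 -0.04193496  0.03      ]
 [ 0.63207187 -0.15899971  0.03      ]
 [ 0.39708427 -0.0589681   0.03      ]] [0.12393178 0.25636999 0.12734714 0.25539282]
[-0.01914064 -0.53011676  0.03      ] [0.03912396 0.23237623]
[ 0.00403698 -0.71656846  0.03      ] [0.17866764 0.09479551]
[0.04556848 0.40632567 0.03      ] [0.11180411 0.64538564]
[ 0.0327136  -0.36459752  0.03      ] [0.0620887 0.5291788]
[0.03358924 0.00057074 0.03      ] [0.14345733 0.1546493 ]
[ 0.25969534 -0.36832871  0.03      ] [0.19363035 0.1319741 ]
[ 0.51110997 -0.03901393  0.03      ] [0.09954584 0.1504452 ]
[0.49016397 0.2587829  0.03      ] [0.12793142 0.19648801]
[ 0.56996338 -0.05558583  0.03      ] [0.84912111 1.70768657]
```

View pics/crop1.png

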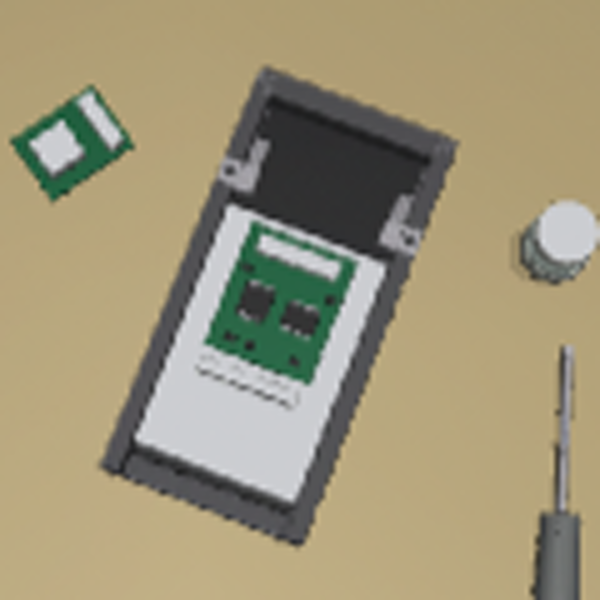

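The crop shows the nest carrier: bare deck, rib at crop (247,383), board ahead of it, and lips at (243,165) and (403,222). It measures 99.5 x 150 mm, while the others are about 130 x 195 mm, so the choice is confirmed. Next I close the fingers and look with the wrist camera.

Run:
```python
from h import *
r.grab(5)
for y in (157,-23):
    print(y,r.inverse_kinematics([.44,-.02,.42],[180,0,y]))
r.reach([.44,-.02,.42],[180,0,157])
s=shot('wrist','w1.png');print(-s['R'].T@s['t'],s['R'][2],r.sense()['clock'],r.sense()['opening'])
```

```text
157 [ -7.02980092 -19.15936162  91.38864686   0.         107.77071477
 -74.02980092]
-23 [-7.02980092e+00 -1.91593616e+01  9.13886469e+01 -2.54444375e-14
  1.07770715e+02  1.05970199e+02]
[0.37433466 0.00661014 0.40023179] [ 0.24310604 -0.10486657 -0.9643145 ] 3.825 0.0007627426946092755
```

View pics/w1.png

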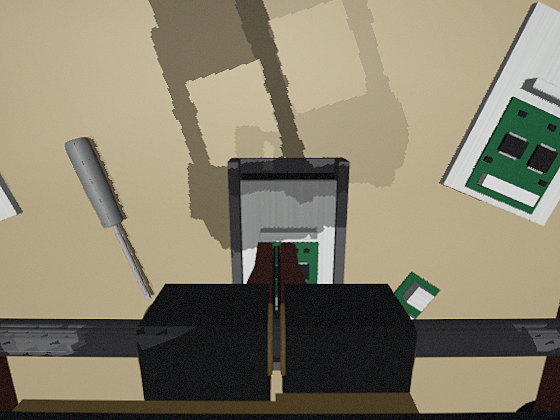

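The wrist view shows the rear of the nest. The tail edge is at row ~180 (columns 241–336), the rib top is at rows ~228–241, and the closed fingers hide the front. I'll fit edges in this view and the saved top view to get yaw and position.

Run:
```python
from h import *
# top view (first picture, arm clear); calibration constant
s=shot('top'); f=cv2.cvtColor(cv2.imread('pics/top1.png'),cv2.COLOR_BGR2RGB)
w=shot('wrist')
def white(f,roi,thr):
    m=np.zeros(f.shape[:2],np.uint8);x0,x1,y0,y1=roi
    h=cv2.cvtColor(f,cv2.COLOR_RGB2HSV)
    m[y0:y1,x0:x1]=((h[...,1]<45)&(h[...,2]>thr))[y0:y1,x0:x1]
    return m
m=white(f,(225,325,160,280),140)
k=max(cv2.findContours(m,0,1)[0],key=cv2.contourArea)
b=cv2.boxPoints(cv2.minAreaRect(cv2.convexHull(k)));P=ray(s,b,.034);print('top carrier',P.round(4).tolist(),P.mean(0))
h=P[[0,1,2,3]]
for i in range(4):
    d=P[(i+1)%4]-P[i];print(np.linalg.norm(d),np.degrees(np.arctan2(d[1],d[0])))
g=f.max(2);m=((g<95)).astype(np.uint8); m[:155]=0;m[285:]=0;m[:,:225]=0;m[:,325:]=0
k=max(cv2.findContours(cv2.morphologyEx(m,3,np.ones((3,3))),0,1)[0],key=cv2.contourArea)
b=cv2.boxPoints(cv2.minAreaRect(k))
P=ray(s,b,.036);print('nest',P.mean(0))
for i in range(4):
    d=P[(i+1)%4]-P[i];print(np.linalg.norm(d),np.degrees(np.arctan2(d[1],d[0])))
g=cv2.cvtColor(w['frame'],cv2.COLOR_RGB2GRAY)
print('col290',list(zip(range(154,244),g[154:244,262:275].mean(1).astype(int))))
for v in (190,205,220): print(v,list(zip(range(225,250),g[v-2:v+3,225:250].mean(0).astype(int))),list(zip(range(326,352),g[v-2:v+3,326:352].mean(0).astype(int))))
c=cv2.cvtColor(w['frame'][140:300,200:380],cv2.COLOR_RGB2BGR)
cv2.imwrite('pics/w1c.png',cv2.resize(c,None,fx=3.6,fy=3.6,interpolation=cv2.INTER_CUBIC))
```

```text
top carrier [[0.4613, 0.036, 0.034], [0.5996, -0.0221, 0.034], [0.5594, -0.1146, 0.034], [0.4222, -0.0552, 0.034]] [ 0.51059537 -0.03894533  0.034     ]
0.14998793007922953 -22.79583415139888
0.1008486942492405 -113.47698865703572
0.14952030635027921 156.59068716863905
0.09924328248275699 66.78692495894943
nest [ 0.5381901  -0.05098585  0.036     ]
0.2552011703030419 -22.29524851998824
0.12676654744035676 -113.18229519332233
0.2542284513625078 156.94108466911825
0.12336676338690794 67.25554286647824
col290 [(154, np.int64(177)), (155, np.int64(178)), (156, np.int64(181)), (157, np.int64(164)), (158, np.int64(43)), (159, np.int64(95)), (160, np.int64(79)), (161, np.int64(50)), (162, np.int64(51)), (163, np.int64(52)), (164, np.int64(53)), (165, np.int64(49)), (166, np.int64(52)), (167, np.int64(51)), (168, np.int64(52)), (169, np.int64(50)), (170, np.int64(45)), (171, np.int64(41)), (172, np.int64(39)), (173, np.int64(25)), (174, np.int64(15)), (175, np.int64(14)), (176, np.int64(15)), (177, np.int64(12)), (178, np.int64(13)), (179, np.int64(24)), (180, np.int64(68)), (181, np.int64(1
[... 3974 characters left out ...]
(143)), (244, np.int64(141)), (245, np.int64(143)), (246, np.int64(141)), (247, np.int64(141)), (248, np.int64(141)), (249, np.int64(141))] [(326, np.int64(140)), (327, np.int64(138)), (328, np.int64(135)), (329, np.int64(139)), (330, np.int64(139)), (331, np.int64(138)), (332, np.int64(136)), (333, np.int64(141)), (334, np.int64(126)), (335, np.int64(73)), (336, np.int64(26)), (337, np.int64(52)), (338, np.int64(51)), (339, np.int64(49)), (340, np.int64(52)), (341, np.int64(52)), (342, np.int64(52)), (343, np.int64(52)), (344, np.int64(51)), (345, np.int64(43)), (346, np.int64(84)), (347, np.int64(158)), (348, np.int64(180)), (349, np.int64(175)), (350, np.int64(175)), (351, np.int64(174))]
```

View pics/w1c.png

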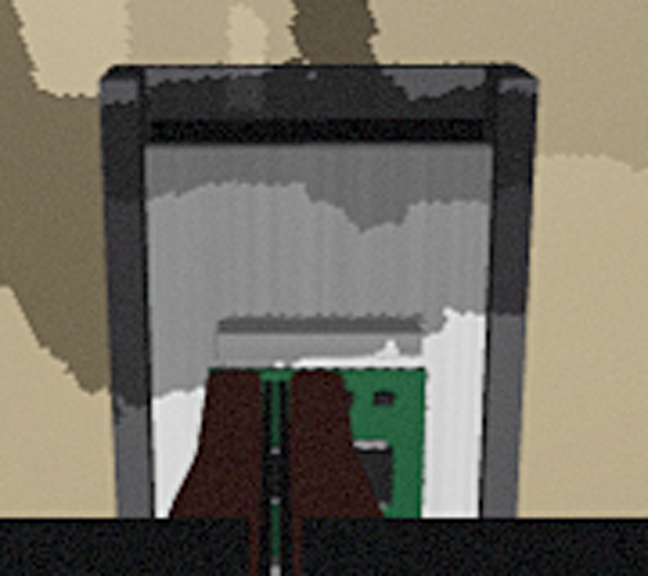

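The crop shows the tail edge at image row ~180, the foot of the rib's rear face at row ~227.5, and the carrier edges at columns ~240.5 and ~335.5. I'll cast these to the deck plane.

Run:
```python
from h import *
w=shot('wrist')
L=ray(w,[[239.9,190],[240.3,205],[240.7,220]],.034);R=ray(w,[[336.1,190],[335.3,205],[334.8,220]],.034)
for Q in(L,R): d=Q[2]-Q[0];print(np.degrees(np.arctan2(d[1],d[0])))
T=ray(w,[[268,180],[268,227.5],[268,157.3]],.034)
print('L',L.round(4).tolist(),'R',R.round(4).tolist(),'tail,ribface',T.round(4).tolist())
for yaw in(-22.8,):
    x=np.array([np.cos(np.radians(yaw)),np.sin(np.radians(yaw))]);y=np.array([-x[1],x[0]])
    print('x along: tail',T[0,:2]@x,'rib',T[1,:2]@x,'top-centre',np.array([.5106,-.0389])@x)
    print('y: ',L[:,:2]@y,R[:,:2]@y,'top ctr',np.array([.5106,-.0389])@y,'nest',np.array([.5382,-.0510])@y, np.array([.5382,-.0510])@x)
print(r.sense()['contact_force'],r.sense()['tcp_pos'])
```

```text
-23.138358345573504
-22.99751393021389
L [[0.4327, -0.0597, 0.034], [0.4476, -0.0661, 0.034], [0.4628, -0.0726, 0.034]] R [[0.4721, 0.0328, 0.034], [0.487, 0.0263, 0.034], [0.5023, 0.02, 0.034]] tail,ribface [[0.4345, -0.0285, 0.034], [0.482, -0.0491, 0.034], [0.4129, -0.0191, 0.034]]
x along: tail 0.41154939896459314 rib 0.4633774240959866 top-centre 0.48577768151407524
y:  [0.11260626 0.11251183 0.11241258] [0.21319444 0.2129776  0.21308137] top ctr 0.16200498184565112 nest 0.16154586789750833 0.5159100430939882
[ 0.57620465 -0.54945505  0.69936444] [ 0.44009058 -0.02049821  0.41993343]
```

```bash
cat >> h.py <<'E'
YAW=-23.0
a0=np.radians(-22.8);u0=np.array([np.cos(a0),np.sin(a0)])
RIB=.4628*u0+.1626*np.array([-u0[1],u0[0]])
a1=np.radians(YAW);u=np.array([np.cos(a1),np.sin(a1)]);v=np.array([-u[1],u[0]])
ORI=[180,0,157.0]
def P(s,z): return [*(RIB+s*u),z]      # s: TCP along the channel from the rib's initial rear face
def force(n=4):
    F=[]
    for _ in range(n): F.append(r.sense()['contact_force']); r.wait(.01)
    F=np.mean(F,0); return np.array([F[:2]@u,F[:2]@v,F[2]])
def where():
    p=r.sense()['tcp_pos']; return (p[:2]-RIB)@u,(p[:2]-RIB)@v,p[2]
E
python3 - <<'E'
from h import *
r.reach(P(-.014,.26),ORI)
r.servo_line(P(-.014,.224),speed=.08); r.wait(.2)
b=force(10); np.save('bias.npy',b); print('bias',b,r.sense()['clock'],where())
z=.224
while z>.206:
    z-=.0015; r.servo_line(P(-.014,z),speed=.03); F=force()-b
    print(round(z,4),F.round(1),np.round(where(),4))
    if F[2]>8.5: break
print(r.sense()['clock'])
shot('wrist','w2.png')
E
```

```text
bias [-0.02016762  0.12684624 -0.12630404] 5.5583 (np.float64(-0.013871171089239829), np.float64(4.179852605866192e-05), np.float64(0.22448236374539932))
0.2225 [-0.1 -0.2  0.6] [-0.014  -0.      0.2224]
0.221 [ 0.1 -0.1 -0. ] [-0.014  -0.      0.2209]
0.2195 [-0.3 -0.2 -0.1] [-0.014   0.      0.2194]
0.218 [ 0.1 -0.2  0.3] [-0.014   0.      0.2179]
0.2165 [-0.   0.2 -0.1] [-0.014   0.      0.2165]
0.215 [-0.6  0.   3. ] [-0.0139  0.      0.2153]
0.2135 [-0.3 -0.   3.8] [-0.0139  0.      0.2137]
0.212 [-0.  -0.4  4.7] [-0.0139  0.      0.2122]
0.2105 [-0.5 -0.1  5.8] [-0.0139  0.      0.2108]
0.209 [-0.6 -0.2  6.9] [-0.0139  0.      0.2095]
0.2075 [-1.3 -0.7  7.5] [-0.0139  0.      0.2082]
0.206 [-1.6 -0.9  8.1] [-0.0139  0.      0.2068]
8.9583
```

View pics/w2.png

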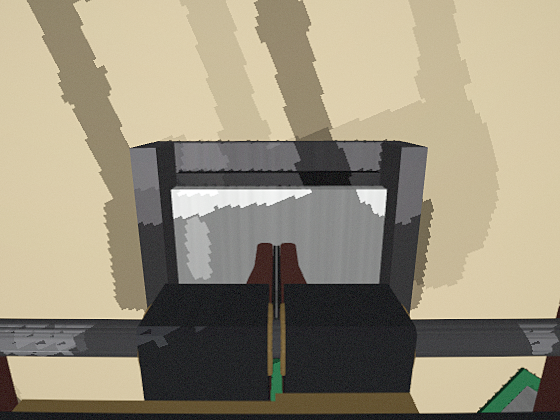

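The carrier is pressed about 9 mm at 8 N, and the closed fingers stand centred on the bare deck (276,245) with the carrier tail at row 187. Now the push, under force supervision.

Run:
```python
from h import *
b=np.load('bias.npy'); s,_,_=where(); s=-.014; z=.2055
t0=r.sense()['clock']
while s<.078:
    s+=.0025; r.servo_line(P(s,z),speed=.03); F=force(3)-b; w=where()
    print(round(s,4),round(z,4),F.round(1),np.round(w,4))
    if F[0]<-20 or F[2]<4 or F[2]>25 or r.sense()['clock']-t0>14: print('stop');break
    z=float(np.clip(z+(F[2]-10)*.0004,.2035,.2065))
print(r.sense()['clock'])
```

```text
-0.0115 0.2055 [-2.6 -0.6  9.5] [-1.140e-02  1.000e-04  2.063e-01]
-0.009 0.2053 [-3.2 -0.6  9.7] [-9.000e-03  1.000e-04  2.062e-01]
-0.0065 0.2052 [-2.7 -0.1  9. ] [-6.500e-03  2.000e-04  2.061e-01]
-0.004 0.2048 [-2.8 -0.2  9.3] [-4.000e-03  2.000e-04  2.057e-01]
-0.0015 0.2045 [-3.1 -0.3 10.1] [-1.400e-03  2.000e-04  2.055e-01]
0.001 0.2046 [-3.5  0.1  9.4] [1.100e-03 2.000e-04 2.056e-01]
0.0035 0.2043 [-2.9 -0.3 10. ] [3.600e-03 2.000e-04 2.054e-01]
0.006 0.2044 [-2.7 -0.2  9.6] [6.100e-03 2.000e-04 2.054e-01]
0.0085 0.2042 [-2.9 -0.4  9.3] [8.600e-03 2.000e-04 2.053e-01]
0.011 0.2039 [-2.8 -0.5  9.9] [1.11e-02 2.00e-04 2.05e-01]
0.0135 0.2039 [-3.3 -0.3 10.3] [1.36e-02 2.00e-04 2.05e-01]
0.016 0.204 [-3.2  0.1 10.1] [1.610e-02 2.000e-04 2.051e-01]
0.0185 0.2041 [-3.3 -0.3  9.7] [1.860e-02 2.000e-04 2.052e-01]
0.021 0.204 [-3.3 -0.3  9.7] [2.110e-02 2.000e-04 2.051e-01]
0.0235 0.2039 [-3.1 -0.3  9.7] [2.36e-02 2.00e-04 2.05e-01]
0.026 0.2037 [-3.4  0.2  9.7] [2.600e-02 2.000e-04 2.048e-01]
0.0285 0.2036 [-3.4 -0.2 10.6] [2.850e-02 2.000e-04 2.047e-01]
0.031 0.2039 [-3.   0.1  9.7
[... 199 characters left out ...]
.000e-04 2.047e-01]
0.041 0.2036 [-3.5 -0.3  9.4] [4.090e-02 2.000e-04 2.045e-01]
0.0435 0.2035 [-3.8 -0.1  9.9] [4.340e-02 2.000e-04 2.044e-01]
0.046 0.2035 [-4.8 -0.6  9.7] [4.580e-02 2.000e-04 2.043e-01]
0.0485 0.2035 [-6.3 -0.3 10.7] [4.810e-02 2.000e-04 2.043e-01]
0.051 0.2038 [-4.3 -0.1  8.4] [5.070e-02 2.000e-04 2.043e-01]
0.0535 0.2035 [-4.5  0.   9.6] [5.330e-02 2.000e-04 2.043e-01]
0.056 0.2035 [-4.1  0.2  9.4] [5.580e-02 2.000e-04 2.043e-01]
0.0585 0.2035 [-4.4 -0.3  9.2] [5.830e-02 2.000e-04 2.043e-01]
0.061 0.2035 [-15.2  -0.6  15.9] [0.0593 0.0003 0.2043]
0.0635 0.2059 [-19.5  -0.5  11.2] [0.0605 0.0004 0.2044]
0.066 0.2063 [-28.6  -0.6  16.1] [0.0616 0.0005 0.2044]
stop
17.825
```

Force rose sharply after ~73 mm of travel, which is what I'd expect at the end stop. I'll check by eye while it is still pressed.

Run:
```python
from h import *
s=shot('scene');w=shot('wrist')
a=cv2.resize(s['frame'][180:290,220:340],(600,550),interpolation=2)
cv2.imwrite('pics/s3.png',cv2.cvtColor(a,cv2.COLOR_RGB2BGR))
g=cv2.cvtColor(w['frame'],cv2.COLOR_RGB2GRAY)
m=g[100:285,225:245].mean(1).astype(int);print(m.tolist())
```

```text
[71, 70, 71, 71, 71, 71, 71, 71, 71, 71, 72, 72, 72, 72, 71, 72, 71, 73, 71, 72, 71, 71, 73, 71, 72, 72, 71, 72, 72, 71, 71, 72, 72, 71, 72, 72, 71, 72, 71, 71, 72, 70, 70, 72, 71, 71, 70, 69, 70, 71, 70, 70, 70, 69, 69, 69, 69, 69, 68, 67, 68, 68, 67, 66, 66, 68, 66, 65, 66, 65, 67, 65, 67, 65, 66, 65, 66, 67, 67, 63, 56, 82, 116, 120, 194, 246, 237, 235, 235, 235, 235, 235, 235, 235, 235, 235, 235, 234, 234, 234, 234, 234, 234, 234, 233, 234, 235, 234, 221, 193, 161, 140, 136, 138, 137, 138, 138, 138, 138, 137, 138, 137, 137, 138, 138, 137, 138, 138, 137, 137, 136, 138, 136, 136, 137, 137, 137, 137, 137, 137, 136, 138, 138, 137, 137, 137, 137, 137, 137, 137, 136, 136, 137, 136, 136, 136, 137, 136, 137, 136, 136, 136, 136, 136, 136, 137, 136, 136, 137, 135, 137, 137, 136, 137, 137, 136, 136, 137, 136, 137, 137, 137, 144, 125, 15]
```

View pics/s3.png

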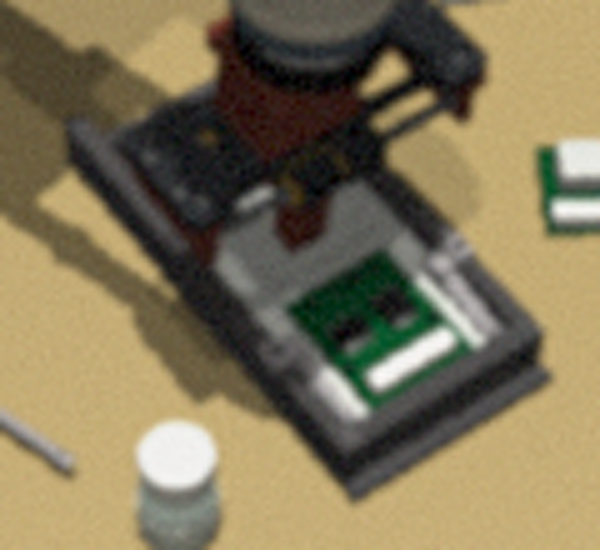

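The crop shows the carrier nose at the end stop and both leaf springs lying on its edges, with the board ahead of the fingers. I'll ease the push without reversing it, then lift straight up and look.

Run:
```python
from h import *
b=np.load('bias.npy'); s=.066; z=.2045
while s>.0595:
    s-=.0008; r.servo_line(P(s,z),speed=.02); F=force(3)-b; print(round(s,4),F.round(1),np.round(where(),4))
    if F[0]>-6: break
for z in (.207,.209,.211,.213,.215,.218):
    r.servo_line(P(s,z),speed=.02); F=force(3)-b; print(z,F.round(1),np.round(where(),4))
r.servo_line(P(s-.004,.235),speed=.06)
r.servo_line(P(s-.01,.33),speed=.15)
r.reach([.25,-.33,.42],[180,0,120])
print(r.sense()['clock'],force()-b)
t=shot('top')
c=cv2.cvtColor(t['frame'][155:275,225:345],cv2.COLOR_RGB2BGR)
cv2.imwrite('pics/t4.png',cv2.resize(c,None,fx=5,fy=5,interpolation=2))
f=t['frame'];h=cv2.cvtColor(f,cv2.COLOR_RGB2HSV);m=((h[...,1]<45)&(h[...,2]>140)).astype(np.uint8);m[:160]=0;m[280:]=0;m[:,:240]=0;m[:,325:]=0
k=max(cv2.findContours(m,0,1)[0],key=cv2.contourArea);bb=cv2.boxPoints(cv2.minAreaRect(k));Q=ray(t,bb,.028)
print('tail along',(Q[:,:2]@u0).round(4),(Q[:,:2]@np.array([-u0[1],u0[0]])).round(4))
```

```text
0.0652 [-29.6  -2.   21.9] [0.0612 0.0005 0.2043]
0.0644 [-26.2  -1.   19.8] [0.0608 0.0004 0.2042]
0.0636 [-22.5  -0.6  17.3] [0.0605 0.0004 0.2043]
0.0628 [-19.7  -0.5  15.5] [0.0601 0.0004 0.2043]
0.062 [-15.7  -0.3  13.2] [0.0598 0.0003 0.2042]
0.0612 [-12.9  -0.2  11.5] [0.0594 0.0003 0.2043]
0.0604 [-9.3  0.2  9.3] [0.0591 0.0003 0.2043]
0.0596 [-6.  -0.1  8. ] [5.870e-02 2.000e-04 2.043e-01]
0.207 [-6.8  0.3  6.5] [5.870e-02 2.000e-04 2.067e-01]
0.209 [-6.3  0.8  4.4] [5.880e-02 2.000e-04 2.083e-01]
0.211 [-5.7  1.2  1.9] [5.88e-02 2.00e-04 2.10e-01]
0.213 [-5.6  1.  -0.5] [ 0.0588 -0.      0.2118]
0.215 [-6.4 -0.2 -1.5] [ 5.880e-02 -2.000e-04  2.138e-01]
0.218 [-7.  -0.5 -1.2] [ 5.88e-02 -2.00e-04  2.17e-01]
24.5917 [ 0.33571023 -0.04182014  0.05710236]
tail along [0.48   0.6297 0.6296 0.4805] [0.2236 0.2258 0.0995 0.0993]
```

View pics/t4.png

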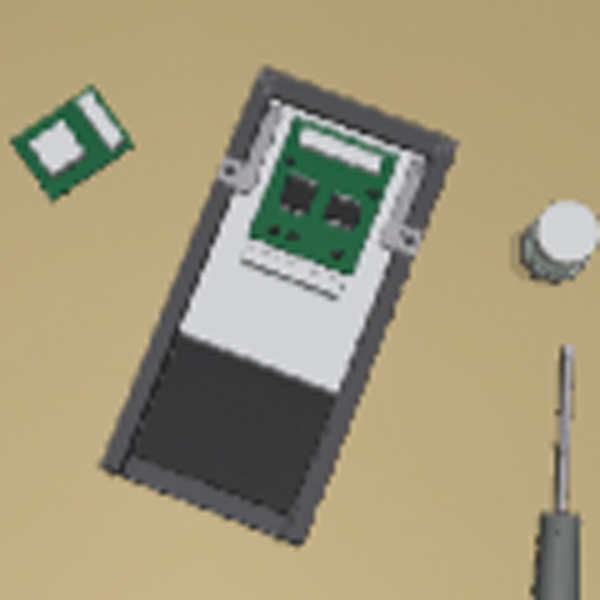

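The top crop shows the carrier under both lips with its nose at the end stop (340,130), the tail at (260,360) and the bystanders unmoved. One pixel is about 2.6 mm here, so I'll check the nose gap from a close wrist view.

Run:
```python
from h import *
n=np.array([-u0[1],u0[0]])
p=.655*u0+.163*n
r.reach([*p,.36],ORI)
w=shot('wrist'); print(r.sense()['clock'])
q=proj(w,[[*(.63*u0+.1626*n),.028]])[0];print(q)
x,y=q.astype(int);x0,y0=max(0,x-100),max(0,y-75)
cv2.imwrite('pics/w5.png',cv2.cvtColor(cv2.resize(w['frame'][y0:y0+150,x0:x0+200],None,fx=4,fy=4,interpolation=2),cv2.COLOR_RGB2BGR));print(x0,y0)
```

```text
26.4667
[278.11730834 165.00456541]
178 90
```

View pics/w5.png

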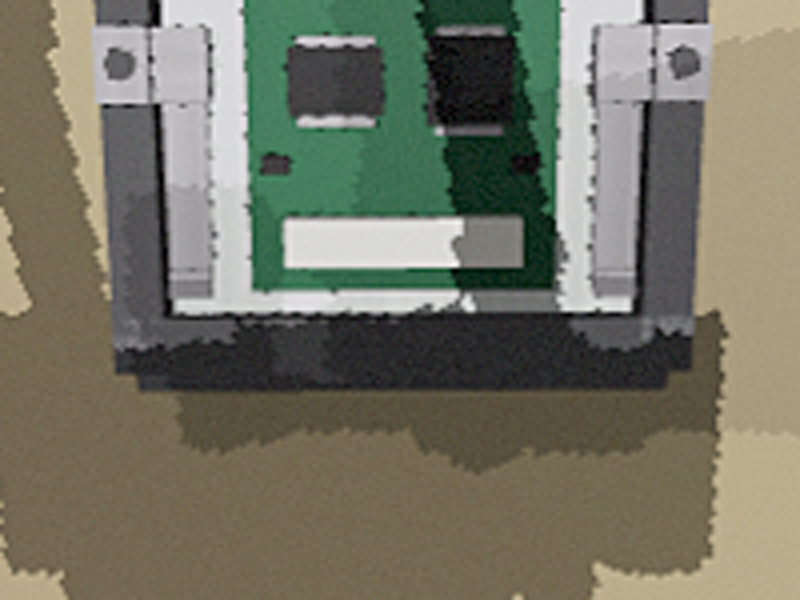

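The close view shows the nose edge (crop row ~312) flush against the end stop with no visible gap. Both leaves lie on the carrier's edges and the board is untouched, so I'll hand it in.

```bash
python3 -c "
from h import *
print(r.hand_in())"
```

```text
the job is handed in; nothing more can be done
None
```

The carrier is home: it was pressed down, pushed under the lips and leaf springs to the end stop, and released, with the arm clear and the job handed in at about 26.5 s; the close-up shows no visible gap at the stop, and the jar, screwdriver and module look unmoved.

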